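# Turn the speaker's controls up in the tray and switch it on

## Task

The green six-sided portable speaker was put down with its white control panel turned half underneath. Roll it over and lay it gently in the empty wooden tray, lengthways, resting flat with the control panel facing straight up; let go of it, and then press its orange power button fully in and release it. Leave the tray where it stands, and do not shift or knock over the other things.

Things in the scene. Friction and masses are not known exactly. Their poses are not given: they have to be found in the camera images.
- speaker: Loose portable speaker, a hexagonal prism 170 mm long, 0.35 to 0.7 kg. Origin at mid-length on the long axis; x along that axis, z out of the flat with the white panel (z up = panel up). Flat normals are 60 deg apart round x, one being +z. Green middle part: x -67 to +67 mm, 54 mm across opposite flats, 62 across corners. It starts with the panel 120 deg from up, to one side or the other.
- bumper (a point): Centre (x = +76 mm) of one of the two black rubber hexagonal end bumpers, each 18 mm long, 64 mm across flats, 74 across corners. The speaker rests on the bumpers' flats: its axis is then 32 mm above the support, the green part 5 mm clear of it. Its free flats lean, so two opposite flats are gripped squarely by a tool tilted 30 deg from vertical about the long axis.
- panel (a point): Centre of the white control panel, a strip 122 x 25 mm lying along x on one green flat, at z = +27 mm in the speaker's frame; it bears the orange button and two small grey discs. The flat opposite is plain green; the other four have black grille slots.
- power_top (a point): Centre of the top of the orange round power button, 20 mm in diameter, on the white panel, at x = +40, y = 0, z = +31 mm in the speaker's frame: it stands 4 mm proud of the green flat and 1 mm below the bumpers' level.
- power (a joint): The power button's travel, m: 0 out, 0.003 fully in. It is sprung (1.5 N to start, 5 N fully in) and comes back out when released.
- tray: Empty wooden tray, 240 x 150 mm outside, 224 x 134 mm inside, loose (0.55 kg), rim 22 mm high, walls 8 mm, floor 8 mm thick. Origin at the centre of its underside, x along its length, z up. The top of its floor is at z = 8 mm, so the axis of a speaker resting in it is at z = 40 mm.
- dice_cup: Black plastic dice cup standing open side up, 78 mm across the rim, 95 mm tall; origin at the centre of its underside, z up. Not to be disturbed.
- mouse: Blue wireless mouse, 108 x 60 mm, 37 mm tall; origin at the centre of its underside, x along its length. Not to be disturbed.
- coaster: Round stainless steel coaster, 100 mm in diameter, 6 mm thick, lying flat; origin at the centre of its underside. Not to be disturbed.
- remote: Black TV remote, 175 x 45 mm, 18 mm thick (20 with its keys), lying flat; origin at the centre of its underside, x along its length. Not to be disturbed.
- gamepad: White game controller, about 115 x 150 mm, 46 mm tall; origin at its underside, near its middle. Not to be disturbed. Farther out on its side stands a fixed stack of board-game boxes, 167 mm tall.
- card_tin: Red card tin, 133 x 98 mm, 38 mm tall; origin at the centre of its underside. Not to be disturbed. Farther out on its side stand a fixed game console, 55 mm tall, and headphones on a stand, 240 mm tall.
Mind the look-alikes: they are no part of the job. Of the things that look like the speaker, the smaller one is meant.

How it is judged:
By the outcome, as a careful person would: the job done as asked, in the order asked, and still so for the second after the job is handed in, with the robot touching nothing.
It also fails if it takes over 64 s, if anything falls off the work surface, if the arm or the gripper's body presses on something with over 40 N, if the wrist force passes 120 N, or if a joint passes its speed limit or range.

## Robot

A 6-joint arm with a two-finger parallel gripper is mounted at the origin on the work surface. World frame = base frame: x ahead of the robot, y to its left, z up, the work surface at z = 0. Lengths are in m, angles in rad, forces in N, time in s.
With the tool pointing down it reaches from about 0.425 to 0.95 m from the base axis. Payload 3.5 kg.
Tool frame: the origin (TCP) lies midway between the tips of the shut fingers; the grasp point (between the pads) lies 19 mm behind it; z points along the fingers, y is the line along which they close (so a half turn about z gives the same grasp; the last joint's range is limited). The gripper opens to 85 mm and grips with 20 to 120 N. Pads are 22 mm wide; open, the fingers measure 114 mm over their backs; the gripper's body (76 mm by 85 mm) begins 54 mm behind the grasp point. The pads swing forward as they close: fully open they stand 13 mm farther back than shut.
Start: joints at [1.029, 0.286, 1.577, -0, 1.279, -0.15], TCP at [0.258, 0.624, 0.231] pointing down, gripper open.
Joint ranges: [-2.77, 2.77], [-0.9, 2.22], [0.21, 2.48], [-1.53, 4.67], [0.24, 2.81], [-2.84, 2.84]. Speed limits (rad/s): [2.79, 2.79, 3.14, 3.14, 3.14, 3.14].

## Interface

Orientations are given as a unit quaternion [x, y, z, w].
In Python, from plant import ctrl gives the robot as it stands. The module is installed in compiled form; this text tells all that it offers.
- The arm moves only by the shell command python3 -m inch 'ROWS' [FORCE]. ROWS is JSON, a list of rows, each a list of 5 numbers: the closure, from 0 (fully open) to 1 (shut), then the shift along the tool's x, y, z in m, then the turn about the tool's z in degrees. A call has 1 to 5 rows; each row is the pose to reach, as a shift and turn from the pose commanded when the call began, along the tool's axes at that moment; what a row does not reach only later rows make up. A row lasts 1/12 s, in which the tool goes at most 41.7 mm and 7.16 degrees, less where a joint would pass 70% of its speed; a pose out of reach is approached as far as the arm can. A call with a gripper value outside its range is refused whole. The fingers move at their own pace and stop on an object; FORCE is the grip in N (left out, the last holds). Time passes only in rows, so rows that repeat a pose let the fingers close. It gives the time, the measured TCP pose, the force, the opening and the grip force at its end, in the units of the state.
- ctrl.get_state(): the state, without advancing time (a new reading comes with each control period).
- ctrl.read_camera(name): name is "side" or "top" or "wrist"; returns a dict with "pixels" (480x640x3 uint8, red, green, blue), "depth" (480x640 float32, m along the optical axis (not along the pixel's ray), 0 where there is no reading), "fx", "fy", "cx", "cy" (pixels), "xyz" and "rotation" of the camera in the world; the wrist camera has in their place "mount" (4x4, takes a point from camera to tool coordinates, whose origin is the TCP and whose axes are the flange's). Camera axes: x right, y down, z forward; pixel columns grow to the right and rows downward; lengths in m; the calibration is good to about 2 mm. A picture is of the moment at which its call begins: read the wrist's pose just before it.
- ctrl.sign_off(): hands the job in; it is judged then, once.
Trained networks look in a picture, given as the dict that the camera call returned (one of the last four; its "shot" number tells which), for a name from the list of things; names that differ only in an ending like _2 or _b are one class to them, and where a whole thing is asked for, a point or a joint stands for the part that bears it (a point fixed in the world has none). Each returns a list of dicts, best first, with "score" (0 to 1); they miss things now and then, are a little off and sometimes report something else, mostly with a low value. They report only what shows in the picture. A call takes as long as a camera call. They do not tell look-alikes from the thing itself.
- ctrl.spot_in(query, picture): "at" ([column, row] in pixels, amid what is visible of it).
- ctrl.tip_of(query, picture): "at" ([column, row] in pixels: a listed point, or the origin of a listed thing).
The state is a dict: "time": time; "qpos": joint angles; "dq": joint speeds; "joint_efforts": joint torques, N m; "eef_pos": TCP position; "tcp_rot": TCP orientation; "contact_force": force on the tool from outside, world axes, zero at the start; "wrist_torque": the same for the moment, N m; "opening": opening from 0.0 (shut) to 1.0 (fully open); "finger_force": force on a finger pad.
Only numpy, scipy, OpenCV 4.12 (cv2) and the standard library are available. Lean on these libraries where they do the work, as an engineer would, in place of code of your own. Each camera call takes 0.05 s, during which the arm holds its last target. There are 200 camera calls.

## Working session

There is one attempt and no reset: what is moved stays moved. The work goes in short steps, Python scripts to look and compute and a shell command to move; the robot and the scene stay as the last step left them, time stands still between calls to the robot, and variables do not carry over. Pictures are saved under pics/ and viewed, at most 10 in all, crops included, and the job is handed in when it is done.

```bash
mkdir -p pics; cat > h.py <<'E'
import numpy as np, cv2, json
from plant import ctrl
from scipy.spatial.transform import Rotation as R
def cam(name):
    s=ctrl.get_state(); p=ctrl.read_camera(name)
    if name=="wrist":
        T=np.eye(4);T[:3,:3]=R.from_quat(s["tcp_rot"]).as_matrix();T[:3,3]=s["eef_pos"]
        p["T"]=T@np.array(p["mount"])
    else:
        T=np.eye(4);r=np.array(p["rotation"]);T[:3,:3]=r if r.shape==(3,3) else R.from_quat(r).as_matrix();T[:3,3]=p["xyz"];p["T"]=T
    return p
def cloud(p):
    v,u=np.mgrid[0:480,0:640];d=p["depth"]
    c=np.stack([(u-p["cx"])/p["fx"]*d,(v-p["cy"])/p["fy"]*d,d],-1)
    return c@p["T"][:3,:3].T+p["T"][:3,3]
def save(p,n): cv2.imwrite("pics/"+n,cv2.cvtColor(p["pixels"],cv2.COLOR_RGB2BGR))
def ray(p,at,z):
    d=p["T"][:3,:3]@np.array([(at[0]-p["cx"])/p["fx"],(at[1]-p["cy"])/p["fy"],1]);o=p["T"][:3,3]
    return o+d*(z-o[2])/d[2]
E
python3 - <<'E'
from h import *
for n in ("top","side"):
    p=cam(n);save(p,n+"0.png");C=cloud(p)
    print(n,p["T"].round(3).tolist(),p["fx"])
    for q in ("speaker","bumper","panel","power_top","tray","dice_cup","mouse","coaster","remote","gamepad","card_tin"):
        for f in (ctrl.spot_in,ctrl.tip_of):
            if q in("bumper","panel","power_top") and f==ctrl.spot_in: continue
            for r in f(q,p)[:4]:
                a=r["at"];i=int(round(min(max(a[1],0),479)));j=int(round(min(max(a[0],0),639)))
                print(q,f.__name__,np.round(a),round(r["score"],2),C[i,j].round(3))
E
```

```text
top [[-0.04, -0.977, 0.208, 0.275], [-0.999, 0.039, -0.008, -0.009], [0.0, -0.209, -0.978, 1.226], [0.0, 0.0, 0.0, 1.0]] 543.5875645210635
speaker call [235. 192.] 0.73 [0.626 0.174 0.055]
speaker call [207. 338.] 0.7 [0.306 0.229 0.085]
speaker call [209. 333.] 0.71 [0.316 0.225 0.084]
speaker call [232. 194.] 0.68 [0.619 0.18  0.063]
bumper call [234. 225.] 0.93 [0.553 0.179 0.042]
bumper call [174. 372.] 0.57 [0.241 0.296 0.083]
panel call [222. 194.] 0.74 [0.623 0.204 0.051]
panel call [202. 327.] 0.71 [0.329 0.241 0.081]
tray call [404. 179.] 0.73 [ 0.657 -0.214  0.005]
tray call [404. 181.] 0.59 [ 0.651 -0.213  0.007]
dice_cup call [309. 267.] 0.78 [0.457 0.016 0.008]
dice_cup call [312. 270.] 0.71 [0.45  0.009 0.008]
mouse call [312. 217.] 0.58 [0.566 0.004 0.034]
mouse call [312. 215.] 0.75 [0.57  0.004 0.038]
mouse call [233. 225.] 0.19 [0.553 0.181 0.043]
coaster call [320. 154.] 0.88 [ 0.727 -0.02   0.004]
coaster call [319. 155.] 0.64 [ 0.724 -0.017  0.005]
coaster call [426. 304.] 0.64 [ 0.363 -0.24   0.02 ]
remote call [429. 302.] 0.85 [ 0.367 -0.247  0.02 ]
remote call
[... 854 characters left out ...]
 0.61 [ 0.654 -0.221  0.006]
dice_cup call [297. 257.] 0.93 [ 0.447 -0.028  0.079]
dice_cup call [361. 220.] 0.73 [0.636 0.169 0.044]
dice_cup call [299. 275.] 0.56 [ 0.45  -0.027  0.018]
mouse call [344. 265.] 0.6 [ 0.568 -0.01   0.03 ]
mouse call [347. 268.] 0.69 [ 0.575 -0.017  0.025]
mouse call [286. 188.] 0.62 [0.422 0.374 0.039]
coaster call [401. 274.] 0.88 [ 0.718 -0.027  0.003]
coaster call [402. 275.] 0.91 [ 0.719 -0.033  0.004]
remote call [267. 348.] 0.75 [ 0.371 -0.266  0.018]
remote call [265. 348.] 0.75 [ 0.367 -0.264  0.016]
gamepad call [297. 186.] 0.62 [0.457 0.391 0.034]
gamepad call [292. 187.] 0.78 [0.441 0.383 0.037]
card_tin call [381. 414.] 0.84 [ 0.592 -0.461  0.035]
```

```bash
python3 - <<'E'
from h import *
p=cam("top");C=cloud(p)
im=cv2.cvtColor(p["pixels"],cv2.COLOR_RGB2BGR)
a=cv2.resize(im[130:270,180:340],None,fx=2.5,fy=2.5,interpolation=cv2.INTER_CUBIC)
s=cv2.imread("pics/side0.png");b=cv2.resize(s[170:260,300:430],(400,277),interpolation=cv2.INTER_CUBIC)
cv2.imwrite("pics/crop.png",np.hstack([cv2.resize(a,(400,350)),cv2.copyMakeBorder(b,0,73,0,0,0)]))
# speaker: points above 0.02 near
m=(abs(C[...,0]-.625)<.13)&(abs(C[...,1]-.175)<.085)&(C[...,2]>.012)&(C[...,2]<.08)&(p["depth"]>0)
P=C[m];hsv=cv2.cvtColor(p["pixels"],cv2.COLOR_RGB2HSV)
print(len(P),P.min(0),P.max(0))
top=P[P[:,2]>.061-.004]
print(cv2.minAreaRect(P[:,:2].astype(np.float32)),cv2.minAreaRect(top[:,:2].astype(np.float32)),np.percentile(P[:,2],[50,90,95,99]))
m=(abs(C[...,0]-.654)<.15)&(abs(C[...,1]+.215)<.13)&(C[...,2]>.016)&(C[...,2]<.03)&(p["depth"]>0)
n,l,st,ce=cv2.connectedComponentsWithStats(m.astype(np.uint8));k=1+st[1:,4].argmax()
print("tray",st[k],cv2.minAreaRect(C[l==k][:,:2].astype(np.float32)))
E
```

```text
2220 [0.5502203  0.14203992 0.01350962] [0.72677973 0.22850908 0.07149083]
((0.638184130191803, 0.18484927713871002), (0.17392586171627045, 0.07385581731796265), 4.999730110168457) ((0.6380515694618225, 0.18535812199115753), (0.17364463210105896, 0.047681696712970734), 4.9803314208984375) [0.05736308 0.06395002 0.0657097  0.06825915]
tray [ 374  129   66  102 1196] ((0.6543305516242981, -0.21815434098243713), (0.15079592168331146, 0.24227653443813324), 85.176025390625)
```

View pics/top0.png

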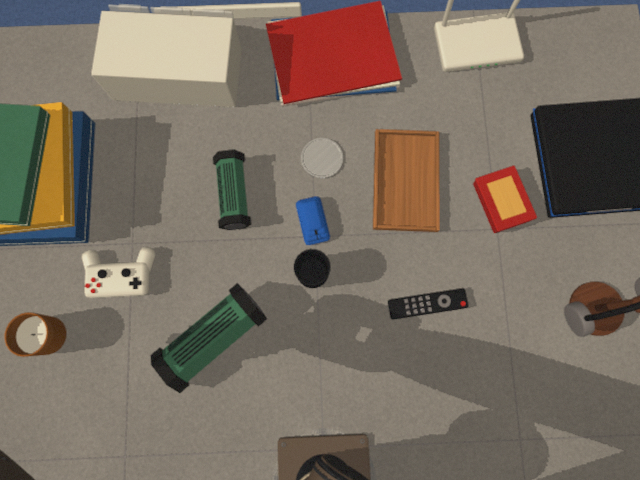

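View pics/crop.png

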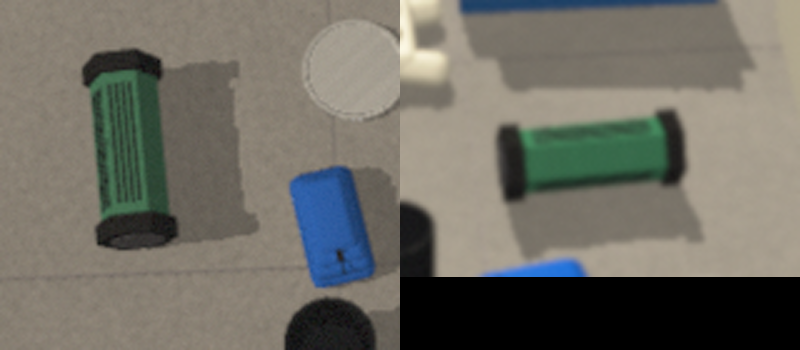

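View pics/side0.png

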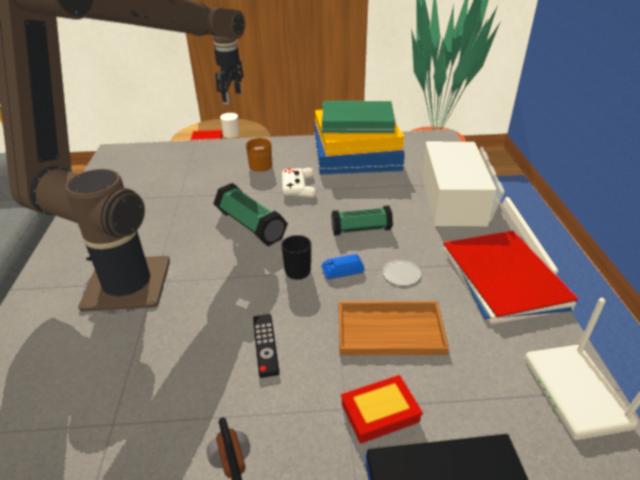

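The look-alikes are a small green speaker at (232,190) and a large one at (209,338) in the top view. The smaller one is meant, which is (232,190), and the crop confirms a hex prism about 174 mm long. Its plain flat faces -y and up, so the panel is hidden low on the +y side. It therefore needs a roll of 120° towards -y (two 60° tips), with space left before the mouse and coaster.

```bash
cat >> h.py <<'E'
def go(x,y,z,yaw=None):
    "remaining shift in tool axes; yaw = wanted world angle (deg) of tool y, mod 180"
    s=ctrl.get_state();M=R.from_quat(s["tcp_rot"]).as_matrix()
    d=M.T@(np.array([x,y,z])-s["eef_pos"]);a=np.degrees(np.arctan2(M[1,1],M[0,1]))
    # tool z down: +turn decreases world yaw
    t=None if yaw is None else -((yaw-a+90)%180-90)
    print("t",round(s["time"],2),"eef",np.round(s["eef_pos"],4),"ytool yaw",a.round(1),"toolx",M[:,0].round(2),"tooly",M[:,1].round(2),"q6",round(s["qpos"][5],2),"SHIFT mm",(d*1e3).round(1),"turn",t)
E
python3 -c "
from h import *
go(.62,.26,.25,95)"
```

```text
t 2.05 eef [0.2577 0.6239 0.2313] ytool yaw 67.6 toolx [-0.92  0.38 -0.  ] tooly [ 0.38  0.92 -0.  ] q6 -0.15 SHIFT mm [-473.8 -197.9  -18.7] turn -27.44704067894999
```

```bash
python3 -m inch '[[0,-0.038,-0.016,-0.004,0],[0,-0.076,-0.032,-0.008,0],[0,-0.114,-0.048,-0.012,0],[0,-0.152,-0.064,-0.016,0],[0,-0.190,-0.080,-0.018,0]]' >/dev/null
python3 -m inch '[[0,-0.038,-0.016,0,0],[0,-0.076,-0.032,0,0],[0,-0.114,-0.048,0,0],[0,-0.152,-0.064,0,0],[0,-0.190,-0.080,0,0]]' >/dev/null
python3 -m inch '[[0,-0.035,-0.014,0,-7],[0,-0.07,-0.028,0,-14],[0,-0.094,-0.038,0,-21],[0,-0.094,-0.038,0,-27.4],[0,-0.094,-0.038,0,-27.4]]'
python3 - <<'E'
from h import *
go(.62,.26,.25,95)
p=cam("wrist");save(p,"w1.png");C=cloud(p);print(p["T"][:3].round(3).tolist())
ok=p["depth"]>0
for z0,z1 in((.02,.075),(.06,.07)):
    m=ok&(abs(C[...,0]-.635)<.14)&(abs(C[...,1]-.18)<.1)&(C[...,2]>z0)&(C[...,2]<z1)
    P=C[m];print(len(P),P.min(0).round(3),P.max(0).round(3),cv2.minAreaRect(P[:,:2].astype(np.float32)))
E
```

```text
time: 3.3
eef_pos: [0.6213, 0.2581, 0.249]
tcp_rot: [-0.043, 0.999, 0.0, -0.0]
contact_force: [0.7, -0.1, -0.1]
opening: 0.999
finger_force: 0.0
t 3.3 eef [0.6213 0.2581 0.249 ] ytool yaw 94.9 toolx [-1.   -0.09  0.  ] tooly [-0.09  1.    0.  ] q6 -1.41 SHIFT mm [ 1.2  2.  -1. ] turn -0.11444361144086201
[[-0.085, 0.955, 0.284, 0.549], [0.996, 0.081, 0.024, 0.252], [-0.0, 0.285, -0.959, 0.391]]
10259 [0.551 0.143 0.021] [0.725 0.23  0.066] ((0.6377198100090027, 0.18662160634994507), (0.17136487364768982, 0.07401042431592941), 4.615505695343018)
1650 [0.553 0.16  0.06 ] [0.724 0.214 0.066] ((0.6386416554450989, 0.18701712787151337), (0.1695525199174881, 0.04179631546139717), 4.751863479614258)
```

View pics/w1.png

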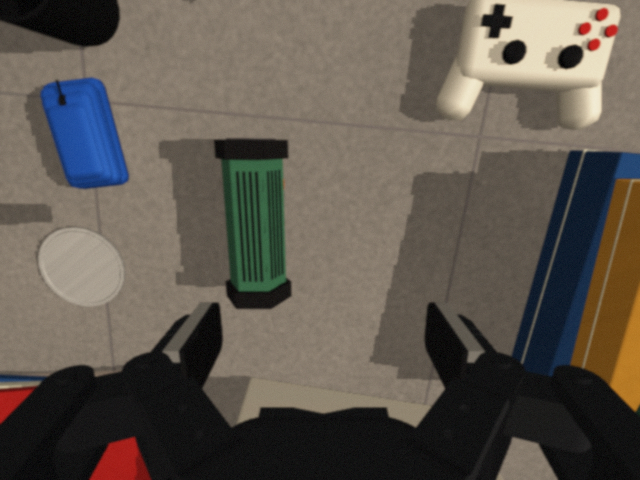

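The wrist view shows the speaker centred at (255,222), with grilles on its top and +y flats and the plain flat on the -y side, as I read it before. I'll shut the fingers, go down on its +y side and push high on the flank.

```bash
python3 -m inch '[[1,-0.011,0,0.04,0],[1,-0.011,0,0.08,0],[1,-0.011,0,0.12,0],[1,-0.011,0,0.16,0],[1,-0.011,0,0.193,0]]' 60 >/dev/null
python3 -m inch '[[1,0,-0.010,0,0],[1,0,-0.02,0,0],[1,0,-0.03,0,0],[1,0,-0.036,0,0],[1,0,-0.036,0,0]]'
python3 -m inch '[[1,0,-0.004,0.0,0],[1,0,-0.008,0,0],[1,0,-0.012,-0.001,0],[1,0,-0.016,-0.002,0],[1,0,-0.016,-0.002,0]]'
python3 - <<'E'
from h import *
p=cam("wrist");save(p,"w2.png");C=cloud(p);go(.638,.187,.06,94.7)
p=cam("side");save(p,"s2.png")
E
```

```text
time: 4.18
eef_pos: [0.6368, 0.2237, 0.0602]
tcp_rot: [-0.042, 0.999, 0.0, 0.003]
contact_force: [-0.8, 1.1, -0.1]
opening: 0.001
finger_force: 0.0
time: 4.6
eef_pos: [0.6357, 0.2085, 0.0587]
tcp_rot: [-0.043, 0.999, 0.0, 0.0]
contact_force: [0.1, 0.7, 0.6]
opening: 0.001
finger_force: 0.0
t 4.65 eef [0.6357 0.2087 0.0585] ytool yaw 94.9 toolx [-1.   -0.09 -0.  ] tooly [-0.09  1.    0.  ] q6 -1.49 SHIFT mm [ -0.4 -21.9  -1.5] turn 0.22325951140034306
```

```bash
python3 -m inch '[[1,0,0.007,0,0],[1,0,0.008,0.006,0],[1,0,0.004,0.006,0],[1,0,0,0.006,0],[1,0,0,0.006,0]]'
python3 -m inch '[[1,0,-0.003,0.0,0],[1,0,-0.006,0,0],[1,0,-0.009,0,0],[1,0,-0.012,0,0],[1,0,-0.012,0,0]]'
python3 - <<'E'
from h import *
p=cam("wrist");C=cloud(p);go(.638,.187,.06,94.7)
P=cam("side");save(P,"s3.png")
a=cv2.resize(cv2.imread("pics/s3.png")[160:270,280:440],(400,275));b=cv2.resize(cv2.cvtColor(p["pixels"],cv2.COLOR_RGB2BGR),(400,300))
cv2.imwrite("pics/c3.png",np.vstack([a,b]))
E
```

```text
time: 5.12
eef_pos: [0.6349, 0.2097, 0.053]
tcp_rot: [-0.043, 0.999, 0.001, -0.001]
contact_force: [-4.0, 3.0, 4.5]
opening: 0.001
finger_force: 2.5
time: 5.53
eef_pos: [0.6361, 0.2001, 0.0569]
tcp_rot: [-0.043, 0.999, 0.003, -0.001]
contact_force: [-9.9, 8.9, 18.2]
opening: 0.003
finger_force: 9.3
t 5.58 eef [0.6361 0.2003 0.0568] ytool yaw 94.9 toolx [-1.   -0.09  0.  ] tooly [-0.09  1.    0.01] q6 -1.51 SHIFT mm [ -0.8 -13.4  -3.3] turn 0.18318995303498298
```

View pics/c3.png

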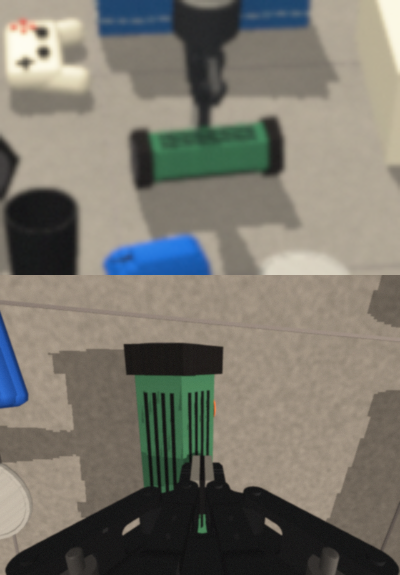

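The tip wedged on the sloping flank and the speaker did not roll; an orange sliver shows at about (214,408) on the +y side, so the panel is where I thought. I'll change method: open the fingers, straddle the speaker, and lift and push its +y corner with a pad.

```bash
python3 -m inch '[[1,0,0.006,-0.03,0],[0,0,0,-0.07,0],[0,0,0,-0.11,0],[0,0,0,-0.15,0],[0,0,0,-0.15,0]]'
cat >> h.py <<'E'
def sp(p,c=(.635,.18),z0=.02,z1=.075,rx=.14,ry=.1):
    C=cloud(p);ok=p["depth"]>0
    m=ok&(abs(C[...,0]-c[0])<rx)&(abs(C[...,1]-c[1])<ry)&(C[...,2]>z0)&(C[...,2]<z1)
    n,l,st,ce=cv2.connectedComponentsWithStats(m.astype(np.uint8));k=1+st[1:,4].argmax();P=C[l==k]
    print(len(P),"zmax",np.percentile(P[:,2],99).round(4),cv2.minAreaRect(P[:,:2].astype(np.float32)))
E
python3 - <<'E'
from h import *
p=cam("wrist");sp(p);sp(p,z0=.059);go(.638,.187,.1,94.7)
E
```

```text
time: 6.05
eef_pos: [0.6417, 0.1975, 0.2139]
tcp_rot: [-0.043, 0.999, 0.001, 0.009]
contact_force: [1.3, 0.3, 1.8]
opening: 0.568
finger_force: 0.0
13042 zmax 0.0646 ((0.6381139755249023, 0.1862267255783081), (0.17191776633262634, 0.07399646192789078), 4.586055755615234)
1267 zmax 0.0651 ((0.5651164650917053, 0.18013225495815277), (0.022372184321284294, 0.0424068458378315), 4.956615924835205)
t 6.1 eef [0.6402 0.1971 0.2097] ytool yaw 95.0 toolx [-1.   -0.09 -0.01] tooly [-0.09  1.    0.  ] q6 -1.51 SHIFT mm [  4.5  -9.9 109.7] turn 0.25479173950489553
```

```bash
python3 -m inch '[[0,0.003,-0.010,0.02,0],[0,0.003,-0.010,0.05,0],[0,0.003,-0.010,0.08,0],[0,0.003,-0.010,0.11,0],[0,0.003,-0.010,0.14,0]]'
python3 -m inch '[[0,0,0,0.02,0],[0,0,0,0.04,0],[0,0,0,0.060,0],[0,0,0,0.068,0],[0,0,0,0.068,0]]'
```

```text
time: 6.52
eef_pos: [0.6334, 0.1862, 0.0593]
tcp_rot: [-0.043, 0.999, -0.0, -0.001]
contact_force: [0.3, 0.6, 0.2]
opening: 1.0
finger_force: 0.0
time: 6.93
eef_pos: [0.6314, 0.1861, -0.01]
tcp_rot: [-0.043, 0.999, -0.0, -0.004]
contact_force: [-0.5, 0.7, -1.0]
opening: 1.002
finger_force: 0.0
```

```bash
python3 -m inch '[[0,-0.005,-0.003,-0.013,0],[0,-0.005,-0.007,-0.013,0],[0,-0.005,-0.010,-0.013,0],[0,-0.005,-0.012,-0.013,0],[0,-0.005,-0.013,-0.013,0]]'
python3 -m inch '[[0,0,-0.003,-0.002,0],[0,0,-0.006,-0.005,0],[0,0,-0.008,-0.008,0],[0,0,-0.0105,-0.011,0],[0,0,-0.012,-0.012,0]]'
python3 - <<'E'
from h import *
P=cam("side");save(P,"s4.png");p=cam("wrist")
a=cv2.resize(cv2.imread("pics/s4.png")[160:270,280:440],(400,275));b=cv2.resize(cv2.cvtColor(p["pixels"],cv2.COLOR_RGB2BGR),(400,300))
cv2.imwrite("pics/c4.png",np.vstack([a,b]))
E
```

```text
time: 7.35
eef_pos: [0.6422, 0.1748, 0.0094]
tcp_rot: [-0.042, 0.999, 0.001, 0.002]
contact_force: [0.8, 4.2, 3.4]
opening: 1.004
finger_force: 2.3
time: 7.77
eef_pos: [0.642, 0.1622, 0.0202]
tcp_rot: [-0.043, 0.999, 0.0, 0.0]
contact_force: [1.5, 3.6, 3.0]
opening: 1.004
finger_force: 2.0
```

View pics/c4.png

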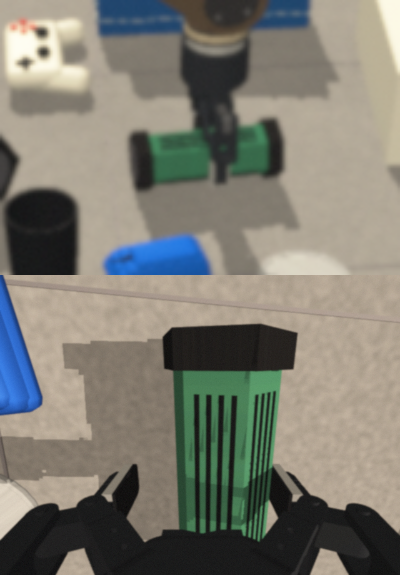

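```bash
python3 - <<'E'
from h import *
for n in("top","side"):
    p=cam(n);C=cloud(p)
    # end bumper region near x~.56, cross-section
    ok=(p["depth"]>0)&(abs(C[...,0]-.562)<.008)&(abs(C[...,1]-.175)<.06)&(C[...,2]>.006)&(C[...,2]<.09)
    P=C[ok];o=P[:,1].argsort();print(n,len(P));print((P[o][::max(1,len(P)//25),1:]*1e3).round(0).tolist())
p=cam("wrist");C=cloud(p);ok=(p["depth"]>0)&(abs(C[...,0]-.562)<.006)&(abs(C[...,1]-.175)<.06)&(C[...,2]>.006)&(C[...,2]<.09)
P=C[ok];o=P[:,1].argsort();print("w",len(P));print((P[o][::max(1,len(P)//25),1:]*1e3).round(0).tolist())
E
```

```text
top 33
[[131.0, 32.0], [131.0, 29.0], [132.0, 26.0], [132.0, 27.0], [132.0, 25.0], [133.0, 36.0], [133.0, 34.0], [133.0, 35.0], [133.0, 34.0], [133.0, 33.0], [133.0, 31.0], [134.0, 29.0], [135.0, 40.0], [135.0, 38.0], [135.0, 38.0], [135.0, 38.0], [135.0, 37.0], [135.0, 37.0], [136.0, 48.0], [136.0, 45.0], [136.0, 27.0], [136.0, 44.0], [137.0, 42.0], [137.0, 42.0], [137.0, 41.0], [137.0, 53.0], [138.0, 53.0], [138.0, 51.0], [138.0, 50.0], [138.0, 49.0], [138.0, 48.0], [138.0, 28.0], [139.0, 21.0]]
side 145
[[130.0, 28.0], [132.0, 33.0], [133.0, 29.0], [134.0, 32.0], [135.0, 45.0], [136.0, 24.0], [136.0, 55.0], [137.0, 57.0], [138.0, 39.0], [139.0, 60.0], [139.0, 42.0], [139.0, 45.0], [141.0, 55.0], [143.0, 14.0], [144.0, 63.0], [145.0, 49.0], [147.0, 61.0], [148.0, 60.0], [149.0, 63.0], [150.0, 59.0], [154.0, 66.0], [160.0, 62.0], [161.0, 64.0], [163.0, 71.0], [165.0, 69.0], [167.0, 65.0], [170.0, 59.0], [173.0, 67.0], [178.0, 70.0]]
w 10157
[[132.0, 26.0], [140.0, 49.0], [144.0, 61.0], [146.0, 63.0], [148.0, 63.0], [151.0, 63.0], [153.0, 64.0], [155.0, 64.0], [157.0, 66.0], [160.0, 65.0], [162.0, 65.0], [164.0, 66.0], [166.0, 67.0], [168.0, 68.0], [170.0, 67.0], [172.0, 68.0], [174.0, 68.0], [176.0, 69.0], [178.0, 70.0], [180.0, 69.0], [183.0, 66.0], [186.0, 62.0], [190.0, 58.0], [194.0, 55.0], [199.0, 49.0], [205.0, 42.0]]
```

The cross-section shows the top flat tilted about 12°, so the roll is working. I'll carry on along the arc.

```bash
python3 -m inch '[[0,0,-0.005,-0.004,0],[0,0,-0.009,-0.007,0],[0,0,-0.013,-0.009,0],[0,0,-0.017,-0.011,0],[0,0,-0.020,-0.012,0]]'
cat >> h.py <<'E'
def sec(x=.562,y=.15,n=14):
    p=cam("wrist");C=cloud(p);ok=(p["depth"]>0)&(abs(C[...,0]-x)<.006)&(abs(C[...,1]-y)<.08)&(C[...,2]>.006)&(C[...,2]<.09)
    P=C[ok];o=P[:,1].argsort();print("w",len(P),(P[o][::max(1,len(P)//n),1:]*1e3).round(0).tolist());return p
E
python3 -c "
from h import *
sec()"
```

```text
time: 8.43
eef_pos: [0.643, 0.1412, 0.0309]
tcp_rot: [-0.043, 0.999, -0.001, -0.001]
contact_force: [-0.2, -0.2, -0.4]
opening: 1.0
finger_force: 0.0
w 7574 [[103.0, 32.0], [114.0, 48.0], [120.0, 60.0], [125.0, 65.0], [129.0, 64.0], [133.0, 65.0], [137.0, 65.0], [140.0, 64.0], [144.0, 64.0], [148.0, 64.0], [152.0, 65.0], [155.0, 63.0], [159.0, 65.0], [166.0, 54.0]]
```

```bash
python3 -m inch '[[0,0,0.008,0,0],[0,0,0.008,0.012,0],[0,0,0.008,0.027,0],[0,0,0.008,0.027,0]]'
python3 - <<'E'
from h import *
p=cam("top");sp(p,c=(.635,.15));p=sec();sec(x=.585);go(.638,.147,.004,95)
print([ (np.round(r["at"]),r["score"]) for r in ctrl.tip_of("power_top",p)[:2]])
E
```

```text
time: 8.82
eef_pos: [0.6394, 0.1505, -0.0005]
tcp_rot: [-0.044, 0.999, -0.0, -0.004]
contact_force: [-0.5, -0.1, -1.1]
opening: 1.001
finger_force: 0.0
250 zmax 0.0673 ((0.5882502794265747, 0.11449740082025528), (0.06421457976102829, 0.023670189082622528), 3.4417967796325684)
w 13175 [[102.0, 31.0], [118.0, 58.0], [123.0, 64.0], [127.0, 64.0], [131.0, 64.0], [134.0, 64.0], [138.0, 65.0], [141.0, 65.0], [145.0, 64.0], [148.0, 63.0], [151.0, 65.0], [155.0, 63.0], [159.0, 62.0], [166.0, 50.0], [177.0, 31.0]]
w 8805 [[109.0, 31.0], [119.0, 49.0], [126.0, 58.0], [129.0, 59.0], [132.0, 58.0], [136.0, 60.0], [139.0, 58.0], [142.0, 57.0], [146.0, 59.0], [149.0, 58.0], [152.0, 58.0], [156.0, 59.0], [160.0, 56.0], [165.0, 45.0], [172.0, 35.0]]
t 8.97 eef [0.6419 0.1505 0.0029] ytool yaw 95.0 toolx [-1.   -0.09  0.  ] tooly [-0.09  1.   -0.  ] q6 -1.58 SHIFT mm [ 4.1 -3.1 -1.1] turn -0.03217862578813424
[]
```

```bash
python3 -m inch '[[0,0,-0.004,-0.003,0],[0,0,-0.008,-0.006,0],[0,0,-0.012,-0.006,0],[0,0,-0.014,-0.006,0],[0,0,-0.016,-0.006,0]]'
python3 -m inch '[[0,0,-0.003,-0.002,0],[0,0,-0.006,-0.005,0],[0,0,-0.008,-0.008,0],[0,0,-0.0105,-0.011,0],[0,0,-0.012,-0.012,0]]'
python3 -c "
from h import *
sec(y=.13)"
python3 -m inch '[[0,0,-0.005,-0.004,0],[0,0,-0.009,-0.007,0],[0,0,-0.013,-0.009,0],[0,0,-0.017,-0.011,0],[0,0,-0.020,-0.012,0]]'
python3 -c "
from h import *
sec(y=.12)"
```

```text
time: 9.43
eef_pos: [0.6446, 0.1344, 0.011]
tcp_rot: [-0.043, 0.999, 0.001, 0.001]
contact_force: [-0.4, 4.8, 2.2]
opening: 0.999
finger_force: 2.2
time: 9.85
eef_pos: [0.6454, 0.1221, 0.0231]
tcp_rot: [-0.043, 0.999, -0.0, 0.0]
contact_force: [-0.9, 2.5, 1.7]
opening: 1.0
finger_force: 1.5
w 8968 [[92.0, 25.0], [104.0, 61.0], [109.0, 63.0], [113.0, 64.0], [118.0, 65.0], [121.0, 66.0], [125.0, 67.0], [129.0, 69.0], [132.0, 70.0], [135.0, 71.0], [139.0, 69.0], [143.0, 65.0], [149.0, 60.0], [155.0, 54.0], [164.0, 45.0]]
time: 10.32
eef_pos: [0.6469, 0.1015, 0.0344]
tcp_rot: [-0.043, 0.999, -0.0, -0.0]
contact_force: [0.1, -0.5, 0.1]
opening: 1.001
finger_force: 0.0
w 5665 [[61.0, 29.0], [75.0, 60.0], [80.0, 63.0], [85.0, 65.0], [89.0, 65.0], [94.0, 65.0], [97.0, 65.0], [101.0, 65.0], [105.0, 66.0], [108.0, 67.0], [112.0, 66.0], [116.0, 62.0], [121.0, 55.0], [127.0, 47.0], [134.0, 37.0]]
```

```bash
python3 -m inch '[[0,0,0.004,-0.04,0],[0,0,0.004,-0.08,0],[0,0,0.004,-0.12,0],[0,0,0.004,-0.16,0],[0,0,0.004,-0.16,0]]'
python3 - <<'E'
from h import *
p=cam("wrist");save(p,"w5.png");sp(p,c=(.635,.105),ry=.07);go(.638,.105,.01,95)
for q in("power_top","panel","bumper"): print(q,[(np.round(r["at"]),round(r["score"],2),ray(p,r["at"],dict(power_top=.063,panel=.059,bumper=.05)[q]).round(4)) for r in ctrl.tip_of(q,p)[:2]])
h=cv2.cvtColor(p["pixels"],cv2.COLOR_RGB2HSV);C=cloud(p)
w=(h[...,1]<60)&(h[...,2]>120)&(C[...,2]>.05)&(C[...,2]<.075)&(p["depth"]>0)
print("white",w.sum(),cv2.minAreaRect(C[w][:,:2].astype(np.float32)))
o=(h[...,0]<20)&(h[...,1]>150)&(C[...,2]>.05)&(C[...,2]<.075)
print("orange",o.sum(),C[o].mean(0) if o.sum() else 0)
E
```

```text
time: 10.78
eef_pos: [0.6516, 0.1065, 0.2058]
tcp_rot: [-0.043, 0.999, -0.0, 0.009]
contact_force: [1.4, 0.4, 1.3]
opening: 0.998
finger_force: 0.0
13795 zmax 0.0645 ((0.6434450745582581, 0.1077481359243393), (0.17181523144245148, 0.07386571168899536), 5.083037853240967)
t 10.83 eef [0.65   0.1064 0.2016] ytool yaw 95.0 toolx [-1.   -0.09 -0.01] tooly [-0.09  1.   -0.  ] q6 -1.65 SHIFT mm [ 1.450e+01 -1.000e-01  1.915e+02] turn -0.04673142198268465
power_top [(array([328., 167.]), 0.85, array([0.6015, 0.1056, 0.063 ]))]
panel [(array([325., 213.]), 0.73, array([0.6399, 0.1071, 0.059 ]))]
bumper [(array([322., 127.]), 0.88, array([0.5712, 0.0985, 0.05  ]))]
white 3531 ((0.7563867568969727, 0.18878401815891266), (0.3915795683860779, 0.10764817148447037), 39.58125305175781)
orange 589 [0.60428672 0.1035316  0.06187811]
```

View pics/w5.png

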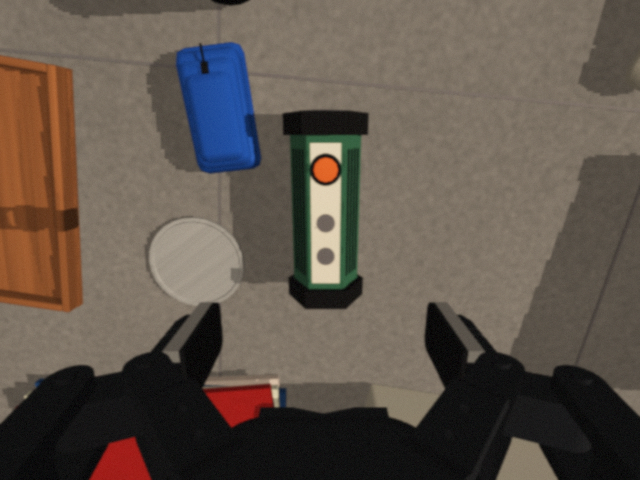

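The panel faces up: button at (326,169), with the mouse and coaster undisturbed to the left. I'll descend to grip across the corners at mid-length.

```bash
python3 -m inch '[[0,0.006,0.001,0.03,0],[0,0.006,0.001,0.06,0],[0,0.006,0.001,0.09,0],[0,0.006,0.001,0.12,0],[0,0.006,0.001,0.15,0]]' 60 >/dev/null
python3 -m inch '[[0,0,0,0.02,0],[0,0,0,0.035,0],[0,0,0,0.045,0],[0,0,0,0.045,0],[0,0,0,0.045,0]]'
python3 -c "
from h import *
go(.643,.107,.004,95);sec(y=.107,n=10)"
```

```text
time: 11.82
eef_pos: [0.6403, 0.107, -0.0011]
tcp_rot: [-0.043, 0.999, -0.0, -0.0]
contact_force: [0.8, -0.0, -0.4]
opening: 1.001
finger_force: 0.0
t 11.82 eef [ 0.6403  0.107  -0.0011] ytool yaw 95.0 toolx [-1.   -0.09  0.  ] tooly [-0.09  1.    0.  ] q6 -1.65 SHIFT mm [-2.7 -0.2 -5.1] turn -0.04676422172630623
w 12973 [[27.0, 27.0], [32.0, 15.0], [71.0, 45.0], [85.0, 64.0], [92.0, 63.0], [98.0, 63.0], [104.0, 63.0], [110.0, 64.0], [115.0, 63.0], [122.0, 58.0], [138.0, 31.0]]
```

```bash
python3 -m inch '[[0,-0.002,0,-0.005,0],[0.15,-0.002,0,-0.005,0],[0.3,-0.002,0,-0.005,0],[0.5,-0.002,0,-0.005,0],[0.5,-0.002,0,-0.005,0]]' 60
python3 -m inch '[[0.6,0,0,0,0],[0.6,0,0,0,0],[0.6,0,0,-0.002,0],[0.6,0,0,-0.006,0],[0.6,0,0,-0.015,0]]'
python3 -c "
from h import *
sec(y=.107,n=10);sec(x=.585,y=.107,n=10)"
```

```text
time: 12.28
eef_pos: [0.6442, 0.1075, 0.0071]
tcp_rot: [-0.043, 0.999, 0.0, 0.002]
contact_force: [-1.6, 0.7, 6.0]
opening: 0.698
finger_force: 63.4
time: 12.7
eef_pos: [0.6399, 0.1071, 0.017]
tcp_rot: [-0.043, 0.999, 0.0, -0.003]
contact_force: [-0.8, 0.6, -5.2]
opening: 0.701
finger_force: 65.8
w 13343 [[27.0, 29.0], [34.0, 13.0], [79.0, 68.0], [86.0, 73.0], [92.0, 74.0], [98.0, 74.0], [103.0, 74.0], [109.0, 74.0], [115.0, 75.0], [121.0, 70.0], [138.0, 42.0]]
w 9964 [[27.0, 35.0], [34.0, 25.0], [72.0, 46.0], [84.0, 67.0], [91.0, 72.0], [97.0, 73.0], [102.0, 74.0], [108.0, 72.0], [114.0, 74.0], [121.0, 67.0], [134.0, 44.0]]
```

Gripped and level. I'll lift, carry it to the tray and turn by +10° to match the tray.

```bash
python3 -m inch '[[0.6,0,0,-0.015,0],[0.6,0,0,-0.035,0],[0.6,0,0,-0.06,0],[0.6,0,0,-0.085,0],[0.6,0,0,-0.1,0]]' >/dev/null
python3 -m inch '[[0.6,0.001,-0.015,0,0],[0.6,0.003,-0.04,0,0],[0.6,0.004,-0.07,0,0],[0.6,0.005,-0.1,0,0],[0.6,0.006,-0.13,0,0]]' >/dev/null
python3 -m inch '[[0.6,0.002,-0.03,0,0],[0.6,0.003,-0.06,0,0],[0.6,0.005,-0.09,0,0],[0.6,0.006,-0.12,0,0],[0.6,0.007,-0.14,0,0]]' >/dev/null
python3 -m inch '[[0.6,0.001,-0.015,0,2],[0.6,0.002,-0.03,0,4],[0.6,0.002,-0.045,0,6],[0.6,0.002,-0.052,0,8],[0.6,0.002,-0.055,0,9.8]]' >/dev/null
python3 -m inch '[[0.6,0,0,0,0],[0.6,0,0,0,0]]'
python3 - <<'E'
from h import *
p=cam("wrist");save(p,"w6.png");go(.654,-.218,.02,85.2);C=cloud(p)
m=(abs(C[...,0]-.654)<.15)&(abs(C[...,1]+.215)<.13)&(C[...,2]>.016)&(C[...,2]<.028)&(p["depth"]>0)
P=C[m];print("rim",len(P),P.min(0),P.max(0),cv2.minAreaRect(P[:,:2].astype(np.float32)))
p=cam("top");C=cloud(p)
m=(abs(C[...,0]-.654)<.15)&(abs(C[...,1]+.215)<.13)&(C[...,2]>.016)&(C[...,2]<.028)&(p["depth"]>0)
P=C[m];print("rim",len(P),cv2.minAreaRect(P[:,:2].astype(np.float32)))
E
```

```text
time: 14.63
eef_pos: [0.6555, -0.2177, 0.119]
tcp_rot: [0.042, 0.999, 0.0, -0.0]
contact_force: [-0.2, -0.5, -4.5]
opening: 0.704
finger_force: 66.4
t 14.68 eef [ 0.6555 -0.2174  0.1191] ytool yaw 85.2 toolx [-1.    0.08  0.  ] tooly [0.08 1.   0.  ] q6 -1.95 SHIFT mm [ 1.4 -0.8 99.1] turn -0.018488799077942986
rim 7696 [ 0.52890557 -0.29584343  0.01600192] [ 0.77826056 -0.1329332   0.02385788] ((0.6534561514854431, -0.21731193363666534), (0.15058454871177673, 0.23974749445915222), 85.24655151367188)
rim 270 ((0.6471666097640991, -0.20531116425991058), (0.27940133213996887, 0.08810995519161224), 25.778371810913086)
```

View pics/w6.png

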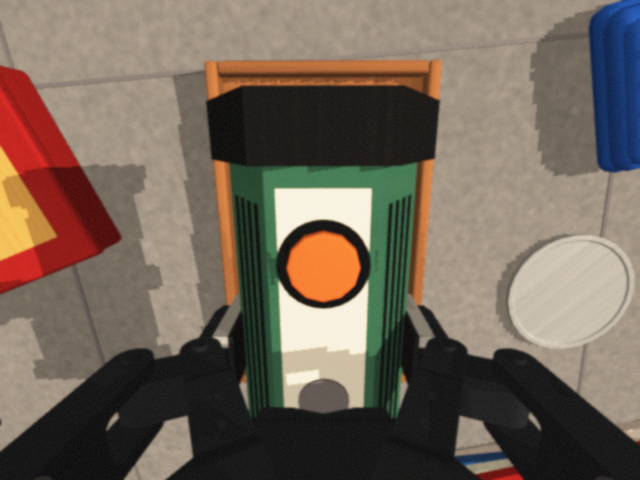

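The speaker hangs centred and parallel over the tray, button at (323,265). I'll lower it, slowly at the end.

```bash
python3 -m inch '[[0.6,0.001,0,0.02,0],[0.6,0.001,0,0.045,0],[0.6,0.001,0,0.07,0],[0.6,0.001,0,0.085,0],[0.6,0.001,0,0.093,0]]' >/dev/null
python3 -m inch '[[0.6,0,0,0.002,0],[0.6,0,0,0.004,0],[0.6,0,0,0.006,0],[0.6,0,0,0.007,0],[0.6,0,0,0.008,0]]'
python3 -m inch '[[0.6,0,0,0.001,0],[0.6,0,0,0.002,0],[0.6,0,0,0.003,0],[0.6,0,0,0.003,0]]'
python3 -c "
from h import *
go(.654,-.218,.02,85.2);sec(x=.576,y=-.212,n=12)"
```

```text
time: 15.57
eef_pos: [0.6555, -0.2183, 0.0198]
tcp_rot: [0.042, 0.999, -0.001, 0.001]
contact_force: [-0.5, -0.3, -4.6]
opening: 0.7
finger_force: 66.4
time: 15.9
eef_pos: [0.6545, -0.2178, 0.0153]
tcp_rot: [0.042, 0.999, -0.0, 0.0]
contact_force: [0.9, 1.0, -4.4]
opening: 0.703
finger_force: 66.4
t 15.9 eef [ 0.6545 -0.2178  0.0153] ytool yaw 85.2 toolx [-1.    0.08 -0.  ] tooly [ 0.08  1.   -0.  ] q6 -1.95 SHIFT mm [ 0.5 -0.2 -4.7] turn -0.04983950600338005
w 16999 [[-286.0, 19.0], [-274.0, 8.0], [-244.0, 46.0], [-230.0, 72.0], [-224.0, 71.0], [-218.0, 71.0], [-212.0, 73.0], [-205.0, 73.0], [-199.0, 72.0], [-193.0, 71.0], [-175.0, 41.0], [-146.0, 8.0], [-136.0, 21.0]]
```

```bash
python3 -m inch '[[0.6,0,0,0.0005,0],[0.6,0,0,0.001,0],[0.6,0,0,0.0015,0]]'
python3 -m inch '[[0.6,0,0,0.0005,0],[0.6,0,0,0.001,0],[0.6,0,0,0.001,0]]'
python3 -m inch '[[0.6,0,0,0.0005,0],[0.6,0,0,0.001,0],[0.6,0,0,0.001,0]]'
```

```text
time: 16.2
eef_pos: [0.6547, -0.2179, 0.0152]
tcp_rot: [0.042, 0.999, 0.0, -0.0]
contact_force: [-5.3, 0.8, 4.8]
opening: 0.705
finger_force: 67.2
time: 16.45
eef_pos: [0.6547, -0.2179, 0.0151]
tcp_rot: [0.042, 0.999, 0.0, -0.0]
contact_force: [-6.3, 1.7, 7.8]
opening: 0.704
finger_force: 67.3
time: 16.7
eef_pos: [0.6546, -0.2179, 0.0151]
tcp_rot: [0.042, 0.999, 0.0, -0.001]
contact_force: [-9.2, 3.2, 11.3]
opening: 0.706
finger_force: 67.6
```

```bash
python3 -m inch '[[0.6,0,0,-0.001,0],[0.6,0,0,-0.002,0],[0.3,0,0,-0.002,0],[0.2,0,0,-0.002,0],[0.1,0,0,-0.002,0]]' 20
python3 -m inch '[[0.08,0,0,0,0],[0.08,0,0,-0.02,0],[0.08,0,0,-0.05,0],[0.08,0,0,-0.09,0],[0.08,0,0,-0.13,0]]'
python3 - <<'E'
from h import *
p=cam("wrist");save(p,"w7.png");go(.654,-.218,.02,85.2);sp(p,c=(.654,-.218),z0=.035,z1=.08,ry=.07)
sec(x=.578,y=-.212,n=12)
h=cv2.cvtColor(p["pixels"],cv2.COLOR_RGB2HSV);C=cloud(p)
o=(h[...,0]<20)&(h[...,1]>180)&(h[...,2]>150)&(C[...,2]>.06)&(C[...,2]<.08)
print("orange",o.sum(),C[o].mean(0))
print([(np.round(r["at"]),r["score"],ray(p,r["at"],.071).round(4)) for r in ctrl.tip_of("power_top",p)[:2]])
E
```

```text
time: 17.12
eef_pos: [0.6555, -0.2183, 0.0142]
tcp_rot: [0.042, 0.999, -0.001, 0.001]
contact_force: [0.2, -0.0, 0.3]
opening: 0.893
finger_force: 0.0
time: 17.53
eef_pos: [0.6541, -0.2175, 0.1436]
tcp_rot: [0.042, 0.999, 0.0, -0.001]
contact_force: [0.7, -0.7, 0.7]
opening: 0.918
finger_force: 0.0
t 17.58 eef [ 0.6593 -0.2199  0.1559] ytool yaw 85.2 toolx [-1.    0.08 -0.01] tooly [ 0.08  1.   -0.01] q6 -1.95 SHIFT mm [  7.5   2.3 135.8] turn -0.03594425256231659
21490 zmax 0.0724 ((0.6543205380439758, -0.2176048755645752), (0.07400364428758621, 0.17186269164085388), 85.256591796875)
w 3559 [[-286.0, 20.0], [-275.0, 8.0], [-260.0, 7.0], [-240.0, 54.0], [-229.0, 72.0], [-220.0, 72.0], [-211.0, 72.0], [-202.0, 71.0], [-193.0, 71.0], [-182.0, 53.0], [-162.0, 7.0], [-147.0, 7.0], [-137.0, 21.0]]
orange 818 [ 0.61554338 -0.21462722  0.07025134]
[(array([325., 199.]), 0.74, array([ 0.6161, -0.213 ,  0.071 ]))]
```

View pics/w7.png

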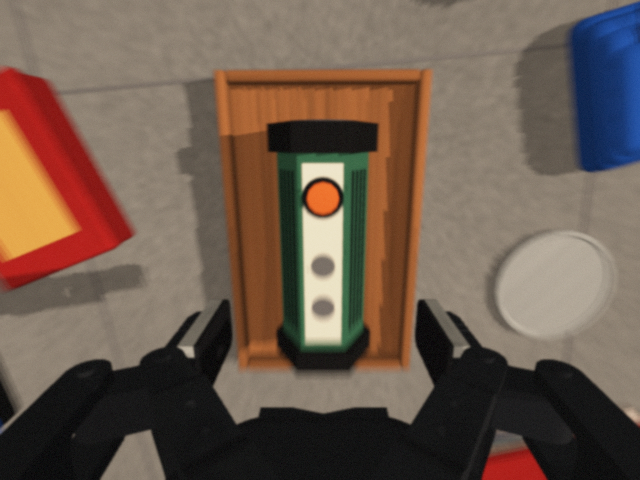

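The speaker rests flat and level in the tray with the panel up, button at (323,197). Next I'll shut the fingers and move over the button.

```bash
python3 -m inch '[[0.5,0.015,0,0,0],[1,0.03,0,0,0],[1,0.040,0,0.02,0],[1,0.040,0,0.04,0],[1,0.040,0,0.05,0]]' 60 >/dev/null
python3 -m inch '[[1,0,0,0.005,0],[1,0,0,0.005,0],[1,0,0,0.005,0],[1,0,0,0.005,0]]'
python3 -c "
from h import *
go(.615,-.2144,.071,85.2)"
```

```text
time: 18.43
eef_pos: [0.6157, -0.2148, 0.0898]
tcp_rot: [0.042, 0.999, -0.0, 0.001]
contact_force: [-0.1, -0.3, 0.1]
opening: 0.001
finger_force: 0.0
t 18.43 eef [ 0.6157 -0.2148  0.0898] ytool yaw 85.2 toolx [-1.    0.08 -0.  ] tooly [ 0.08  1.   -0.  ] q6 -1.98 SHIFT mm [ 0.7  0.4 18.8] turn -0.03923002020481192
```

```bash
python3 -m inch '[[1,0.0005,0.0005,0.006,0],[1,0.0005,0.0005,0.012,0],[1,0.0005,0.0005,0.015,0],[1,0.0005,0.0005,0.017,0],[1,0.0005,0.0005,0.018,0]]'
python3 -m inch '[[1,0,0,0.001,0],[1,0,0,0.002,0],[1,0,0,0.003,0],[1,0,0,0.003,0]]'
python3 -m inch '[[1,0,0,0.0005,0],[1,0,0,0.001,0],[1,0,0,0.001,0]]'
```

```text
time: 18.85
eef_pos: [0.6138, -0.2136, 0.0704]
tcp_rot: [0.042, 0.999, 0.0, -0.001]
contact_force: [-0.6, 1.2, 2.4]
opening: 0.002
finger_force: 1.1
time: 19.18
eef_pos: [0.614, -0.2137, 0.0682]
tcp_rot: [0.042, 0.999, 0.0, -0.0]
contact_force: [-3.6, 1.7, 4.8]
opening: 0.005
finger_force: 2.3
time: 19.43
eef_pos: [0.6141, -0.2138, 0.068]
tcp_rot: [0.042, 0.999, 0.0, -0.001]
contact_force: [-4.7, 2.0, 7.9]
opening: 0.0
finger_force: 4.0
```

```bash
python3 -m inch '[[1,0,0,0.0005,0],[1,0,0,0.001,0],[1,0,0,0.0015,0],[1,0,0,0.0015,0]]'
python3 -m inch '[[1,0,0,-0.003,0],[1,0,0,-0.008,0],[1,0,0,-0.03,0],[1,0,0,-0.07,0],[1,0,0,-0.11,0]]'
python3 -m inch '[[1,0.04,0,0,0],[1,0.06,0,-0.03,0],[1,0.06,0,-0.03,0],[1,0.06,0,-0.03,0]]'
python3 - <<'E'
from h import *
p=cam("wrist");go(.654,-.218,.2,85.2);sp(p,c=(.654,-.218),z0=.035,z1=.08,ry=.07)
q=cam("top");sp(q,c=(.654,-.218),z0=.035,z1=.08,ry=.07);save(q,"top9.png")
a=cv2.imread("pics/top9.png");b=cv2.cvtColor(p["pixels"],cv2.COLOR_RGB2BGR)
cv2.imwrite("pics/c9.png",np.hstack([a[100:400,60:540],cv2.resize(b,(320,240))[:, :].copy() if 0 else cv2.copyMakeBorder(cv2.resize(b,(320,240)),0,60,0,0,0)]))
for n in("tray","dice_cup","mouse","coaster","remote","gamepad","card_tin"):
    print(n,[np.round(r["at"]) for r in ctrl.tip_of(n,q)[:1]])
E
```

```text
time: 19.77
eef_pos: [0.6141, -0.2138, 0.068]
tcp_rot: [0.042, 0.999, 0.0, -0.001]
contact_force: [-7.3, 3.5, 12.9]
opening: 0.003
finger_force: 6.7
time: 20.18
eef_pos: [0.6134, -0.2135, 0.1739]
tcp_rot: [0.042, 0.999, 0.001, -0.001]
contact_force: [0.5, -0.5, -0.1]
opening: 0.001
finger_force: 0.0
time: 20.52
eef_pos: [0.5553, -0.2096, 0.2074]
tcp_rot: [0.043, 0.999, -0.001, 0.003]
contact_force: [-0.1, 0.3, -0.2]
opening: -0.001
finger_force: 0.0
t 20.57 eef [ 0.5551 -0.2093  0.2059] ytool yaw 85.1 toolx [-1.    0.09 -0.  ] tooly [ 0.09  1.   -0.  ] q6 -2.02 SHIFT mm [-99.2  -0.3   6.2] turn -0.07641192853243695
4083 zmax 0.0726 ((0.6016510128974915, -0.2134886085987091), (0.0735517218708992, 0.0678035244345665), 84.10414123535156)
397 zmax 0.076 ((0.7084743976593018, -0.19397683441638947), (0.04038644954562187, 0.09017284214496613), 62.13457489013672)
tray [array([404., 183.])]
dice_cup [array([315., 272.])]
mouse []
coaster [array([321., 156.])]
remote [array([430., 302.])]
gamepad [array([120., 280.])]
card_tin [array([499., 200.])]
```

View pics/c9.png

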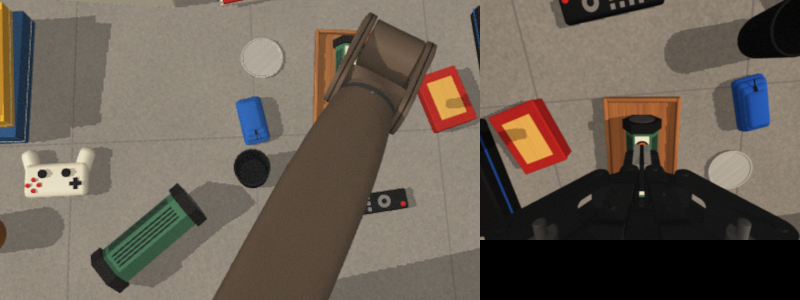

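The picture shows the speaker in the tray at about (642,140), everything else where it was, and the robot clear of it all. The press reached its stop: z = 68.0 mm, 12.9 N, no further travel as the force rose.

```bash
python3 -c "
from plant import ctrl
print(ctrl.sign_off())"
```

```text
the job is handed in; nothing more can be done
None
```

The small green speaker was rolled over, laid flat and lengthways in the tray with its panel up and let go; its orange button was then pressed to its stop and released, the last pictures showed the tray and other things in place, and the job was handed in at about 21 s.

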